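Take the filter plate out of the bench extractor and hold it to the fan

ROBOT

A 6-joint arm with a two-finger parallel gripper is mounted at the origin on a cart in front of the work surface, level with it; the furniture and walls round the work are solid. World frame = base frame: x ahead of the robot, y to its left, z up, the work surface at z = 0. Lengths are in mm, angles in rad, forces in N, time in s.
With the tool pointing down it reaches from about 275 to 825 mm from the base axis. Payload 5.2 kg.
Tool frame: the origin (TCP) lies at the very end of the fingers, on their centre line; the grasp point (between the pads) lies 19 mm behind it; z points along the fingers, y is the line along which they close (so a half turn about z gives the same grasp; the last joint's range is limited). The gripper opens to 93 mm and grips with 3 to 60 N. Pads are 15 mm wide; open, the fingers measure 128 mm over their backs; the gripper's body (75 mm by 188 mm) begins 65 mm behind the grasp point.
Start: joints at [-1.407, 0.259, 1.535, -0, 1.348, -0.203], TCP at [197.267, -513.411, 218.653] pointing down, gripper open.
Joint ranges: [-3.14, 3.14], [-0.91, 2.08], [0.19, 2.58], [-1.22, 4.36], [0.22, 2.71], [-3.12, 3.12]. Speed limits (rad/s): [2.57, 2.57, 3.14, 3.14, 3.14, 3.14].

INTERFACE

Orientations are given as a rotation vector (axis times angle).
In Python, from rig import sensors, cams, ctrl gives the robot as it stands. The module is installed in compiled form; this text tells all that it offers.
- The arm moves only by the tool step_arm, never from a script. Its argument "rows" is a list of rows, each an object with "slide": the shift along the world's x, y, z in cm, a list of three; "twist": the turn about the world's z in rad. A call has 1 to 12 rows; each row is the pose to reach, as a shift and turn from the pose commanded when the call began; what a row does not reach only later rows make up. A row lasts 1/12 s, in which the tool goes at most 41.7 mm and 7.16 degrees, less where a joint would pass 70% of its speed; a pose out of reach is approached as far as the arm can. A call with a gripper value outside its range is refused whole. "hand" is the gripper command: -1 is shut, 1 is fully open, values between are in proportion, set as the call begins (left out, the last holds). The fingers move at their own pace and stop on an object; "squeeze" is the grip in N (left out, the last holds). Time passes only in rows, so rows that repeat a pose let the fingers close. It gives the time, the measured TCP pose, the force, the opening and the grip force at its end, in the units of the state.
- sensors.get_state(): the state, without advancing time (a new reading comes with each control period).
- cams.get_image(name): name is "scene" or "top" or "wrist"; returns a dict with "color" (384x512x3 uint8, red, green, blue), "camera_matrix" (3x3 intrinsics, pixels), "R" (3x3) and "t" (3): a world point X has camera coordinates R X + t. Camera axes: x right, y down, z forward; pixel columns grow to the right and rows downward; lengths in mm; the calibration is good to about 2 mm. A picture is of the moment at which its call begins. There is no depth.
- ctrl.close_job(): hands the job in; it is judged then, once.
The state is a dict: "clock": time; "q": joint angles; "qvel": joint speeds; "tau": joint torques, N m; "tcp_pos": TCP position; "orientation": TCP orientation; "force": force on the tool from outside, world axes, zero at the start; "ft_torque": the same for the moment, N m; "grip_width": finger opening in mm; "finger_force": force on a finger pad.
Only numpy, scipy, OpenCV 4.12 (cv2) and the standard library are available. Lean on these libraries where they do the work, as an engineer would, in place of code of your own. Each camera call takes 0.05 s, during which the arm holds its last target. There are 200 camera calls.

TASK

The dust filter of the bench extractor is to be blown clean. Lift the loose keeper bar off the grey housing, lay it across both forks of the steel bar rest and let go of it, then swing the housing's top flap right back until it stays open by itself. Draw the hidden filter plate up out of the housing by its tab and finish while still holding it in the air, upright and with a face square to the fan, a hand's breadth or two in front of the guard and level with its middle, touching nothing else; the bar stays on its rest, the flap stays open, and the jar, tape roll, cup and sanding block are not to be shifted.

Things in the scene. Friction and masses are not known exactly. Their poses are not given: they have to be found in the camera images.
- bar_centre (a point): Centre of the keeper bar: a loose plain aluminium bar 200 mm long (its y), 16 mm wide (x), 24 mm high (z), under 0.3 kg. At the start it lies along the hinge direction in two saddle notches on the sides of the housing, 18 mm behind the housing's middle, its underside 16 mm above the shut flap; prongs stand up beside it only at the saddles. There it blocks the flap.
- rest_centre (a point): Fixed dark steel bar rest: foot plate 70 x 150 x 8 mm and two forks 120 mm apart along its y (60 mm either side of this point). The point is where the bar's centre belongs, 67 mm above the bench; notch floors 12 mm lower, notches 22 mm wide (x), prong tips at 83 mm. The bar lies along the rest's y, either way round. Rest and housing may swap sides of the vice.
- housing_mouth (a point): Centre of the mouth of the fixed grey housing, at rim level, 115 mm above the bench. The box is 140 mm deep (x, from the louvred front to the hinge), 120 mm wide (y), walls 6 mm. Saddles stick out 10 mm at both sides and rise 41 mm above the rim. Inside, the filter plate stands in the middle in the x-z plane, in slots (16 mm) ending 31 mm below the rim; 45 mm free either side of it.
- flap (a joint): Angle of the flap in rad: 0 shut, 1.85 at its stop, fully back. The flap is 134 x 108 x 5 mm, 0.12 kg, on a nearly free hinge without spring: let go below about 1.4 it falls shut, above about 1.65 it falls back to its stop and stays.
- flap_handle (a point): Centre of the flap's handle: a black round rod, diameter 14 mm, 40 mm long, parallel to the hinge on two thin posts near the flap's front edge, 28 mm above the flap's top face; shut, it is 150 mm above the bench and 52 mm in front of the mouth's centre. Gripped over its two ends (40 mm apart, along the hinge) it turns between the fingers as the flap swings.
- flap_hinge (a point): Middle of the flap's hinge line at the back rim of the housing, 119 mm above the bench; the line runs along the housing's y (this point has the housing's axes). The handle swings about it at a radius of 124 mm (shut: 120 mm to the front, 31 mm up), going up and over to the back.
- filter_tab (a point): Centre of the filter plate's grip tab: 36 mm wide (x), 12 mm thick (y), 27 mm high, in one plane with the plate. At the start hidden under the flap, 22 mm below the rim, above the mouth's centre line, its faces looking along the housing's y. Axes as filter_centre.
- filter_centre (a point): Centre of the filter plate's frame: plain aluminium frame with pleated paper, 118 mm wide (x), 12 mm thick (y), 70 mm high (z), under 0.15 kg; its faces look along +y and -y, the tab's centre is 48 mm above along z. At the start 45 mm above the bench; raise it by 110 mm or more to leave the housing.
- fan_front (a point): Centre of the front guard of the fixed white table fan. Its x axis is level and points into the fan, so the air comes out along -x; z is up. The guard is about 200 mm across, its centre about 175 mm above the bench. The free air some 15 cm out along -x, beyond the jar and above the vice, is a good place to present the plate.
- jar: White jar with a blue cap, 65 mm across, 88 mm high, standing loose; origin at the centre of its underside. Leave it alone.
- tape: Loose roll of tan tape lying flat, 98 mm across, 25 mm high; origin at the centre of its underside. Leave it alone.
- cup: Loose whitish cup, 73 mm across, 84 mm high; origin at the centre of its underside. Leave it alone.
- block: Loose brown sanding block, 62 x 100 x 34 mm; origin at the centre of its underside. Leave it alone.

How it is judged (in metres and radians):
On the way, in this order (a step that is already met when the one before it is completed fails the run):
1. the keeper bar lies across both forks of the rest, let go, while the flap is still shut (x of bar_centre in the frame of rest_centre between -0.01 and 0.01 m and y of bar_centre in the frame of rest_centre between -0.035 and 0.035 m and z of bar_centre in the frame of rest_centre between -0.006 and 0.006 m and angle between the y axis of bar_centre and the y axis of rest_centre, either way round below 0.12 rad and contact force between keeper_bar and the arm below 0.1 N and value of joint flap below 0.15 rad), for 0.2 s.
2. the flap is swung right back and stays open untouched (value of joint flap above 1.7 rad and contact force between flap and the arm below 0.1 N), for 0.2 s.
3. the filter plate is held in the fingers, wholly above the housing's rim (height (world z) of filter_centre above 0.152 m and contact force between the fingers and filter_plate above 1 N), for 0.2 s.
At the end, for the whole second after the job is handed in: The bar lies released across both forks (centre within 10 mm across, 35 mm along), the flap is past 1.7 rad, and the filter plate is held still in the fingers, upright within 14 deg, facing the fan within 17 deg, 6 to 30 cm before the guard, within 5 cm sideways and 6 cm in height of its centre (x of bar_centre in the frame of rest_centre between -0.01 and 0.01 m and y of bar_centre in the frame of rest_centre between -0.035 and 0.035 m and z of bar_centre in the frame of rest_centre between -0.006 and 0.006 m and angle between the y axis of bar_centre and the y axis of rest_centre, either way round below 0.12 rad and contact force between keeper_bar and the arm below 0.1 N and value of joint flap above 1.7 rad and contact force between the fingers and filter_plate above 1 N and x of filter_centre in the frame of fan_front between -0.3 and -0.06 m and y of filter_centre in the frame of fan_front between -0.05 and 0.05 m and z of filter_centre in the frame of fan_front between -0.06 and 0.06 m and angle between the y axis of filter_centre and the x axis of fan_front, either way round below 0.3 rad and angle between filter_centre's own z axis and vertical below 0.25 rad and linear speed of filter_plate below 0.03 m/s and contact force between filter_plate and desk_fan below 0.1 N and contact force between filter_plate and housing below 0.1 N and contact force between filter_plate and bench_vice below 0.1 N and contact force between filter_plate and jar below 0.1 N); the arm keeps its last pose, push and grip.
It fails at once if the jar is shifted by more than 2 cm (distance of jar from where it was at the start of the episode above 0.02 m).
It fails at once if the tape roll is shifted by more than 2 cm (distance of tape from where it was at the start of the episode above 0.02 m).
It fails at once if the cup is shifted by more than 2 cm (distance of cup from where it was at the start of the episode above 0.02 m).
It fails at once if the sanding block is shifted by more than 2 cm (distance of block from where it was at the start of the episode above 0.02 m).
It also fails if it takes over 67 s, if anything falls off the work surface, if the arm or the gripper's body presses on something with over 40 N, if the wrist force passes 120 N, or if a joint passes its speed limit or range.

## Working session

There is one attempt and no reset: what is moved stays moved. The work goes in short steps, Python scripts to look and compute and a tool call to move; the robot and the scene stay as the last step left them, time stands still between calls to the robot, and variables do not carry over. Pictures are saved under pics/ and viewed, at most 13 in all, crops included, and the job is handed in when it is done.

Besides the shell and the picture viewer there is one more tool, called after "Emit:" by a JSON object that holds its "method" and its "body", one argument or row to a line. step_arm: Moves the arm, as the interface text tells. Its arguments: {"type":"object","properties":{"rows":{"type":"array","items":{"type":"object","properties":{"slide":{"type":"array","items":{"type":"number"}},"twist":{"type":"number"}}}},"hand":{"type":"number"},"squeeze":{"type":"number"}},"required":["rows"]}

```bash
mkdir -p pics
cat > h.py <<'E'
import numpy as np, cv2, json
from rig import sensors, cams, ctrl
def grab(n,f):
    d=cams.get_image(n); cv2.imwrite('pics/'+f+'.png',d['color'][:,:,::-1])
    np.savez('pics/'+f+'.npz',**{k:np.array(d[k]) for k in('color','camera_matrix','R','t')}); return d
def load(f): return dict(np.load('pics/'+f+'.npz'))
def ray(d,uv):
    p=cv2.undistortPoints(np.array([[uv]],float),d['camera_matrix'],None)[0,0]
    return -d['R'].T@d['t'], d['R'].T@np.array([p[0],p[1],1])
def onz(d,uv,z):
    c,r=ray(d,uv); return c+r*(z-c[2])/r[2]
def proj(d,X):
    x=d['R']@np.array(X,float)+d['t']; x=d['camera_matrix']@x; return x[:2]/x[2]
E
python3 - <<'E'
from h import *
for n in('scene','top','wrist'):
    d=grab(n,n+'0'); print(n,(-d['R'].T@d['t']).round())
s=sensors.get_state(); print(s)
a=[cv2.imread('pics/%s0.png'%n) for n in('scene','top')]
for n,i in zip(('s','t'),a): cv2.imwrite('pics/%sb.png'%n,cv2.resize(i,(800,600),interpolation=cv2.INTER_CUBIC))
E
```

```text
scene [ -28.  870. 1324.]
top [ 391.   42. 1638.]
wrist [ 265. -486.  383.]
{'clock': 0.15, 'q': array([-1.40680884e+00,  2.59183996e-01,  1.53574543e+00, -7.67971716e-06,
        1.34798032e+00, -2.02812907e-01]), 'qvel': array([ 8.99492183e-04, -3.79899962e-03, -3.43031846e-03, -4.93503330e-04,
        3.91749230e-03,  9.95575986e-06]), 'tau': array([ 4.77545924e-03, -4.37638843e+01, -2.84234709e+01,  7.20023923e-02,
        3.80211091e-02, -1.01329877e-04]), 'tcp_pos': array([ 197.1976892 , -513.03569823,  218.03877292]), 'orientation': array([-3.08761046e+00, -5.72706609e-01, -2.83872549e-05]), 'force': array([-0.05958538, -0.42120359,  0.29734563]), 'ft_torque': array([-0.05100715, -0.01818845,  0.06474184]), 'finger_force': 0.0, 'grip_width': 92.97077035207481}
```

View pics/sb.png

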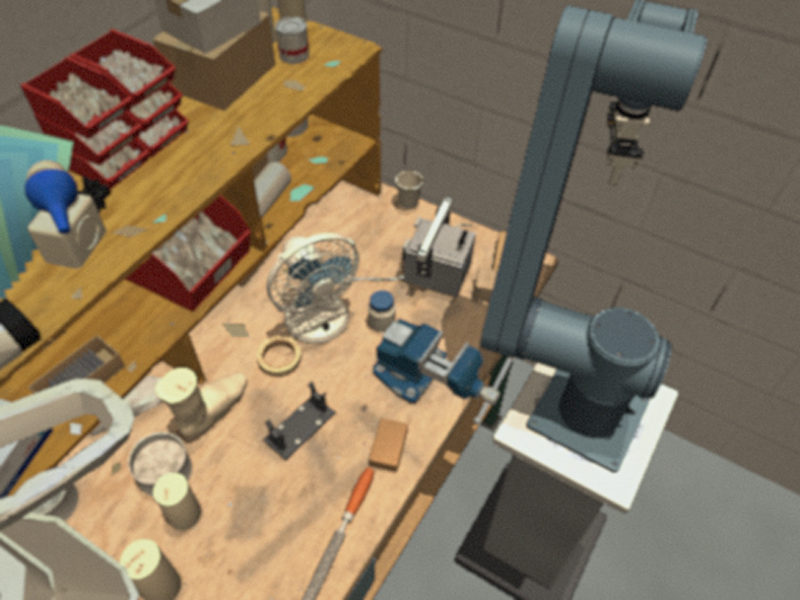

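View pics/tb.png

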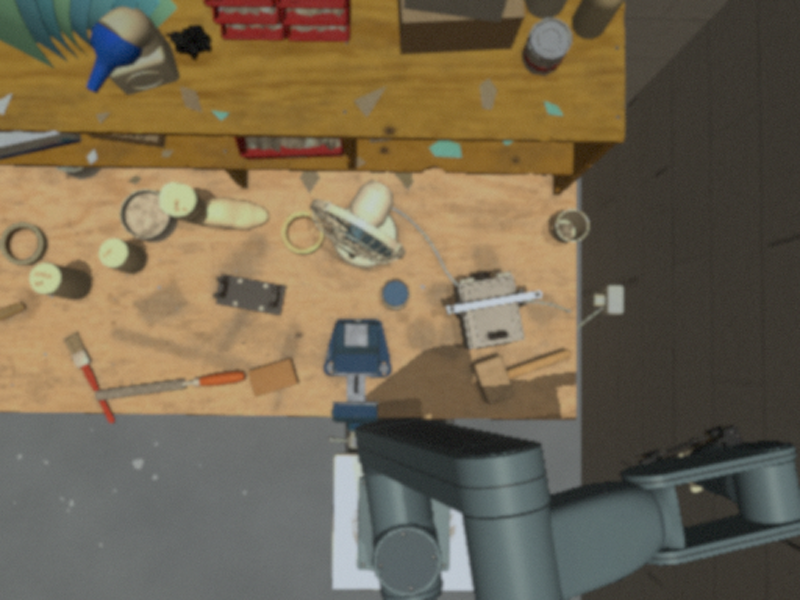

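The scene view shows the housing with bar at about (440,245), the fan at (315,285), the jar at (381,310) and the rest at (300,420), all on 800x600. In the top view the bar runs (448,309)-(541,295), the handle is at (497,335), the rest at (250,293), the fan guard runs (313,205)-(400,253), and the jar is at (396,293).

Run:
```python
from h import *
t=load('top0'); print(t['camera_matrix'])
im=cv2.imread('pics/top0.png')
a=cv2.resize(im[165:230,280:352],(432,390),interpolation=cv2.INTER_CUBIC)
b=cv2.resize(im[165:230,130:190],(360,390),interpolation=cv2.INTER_CUBIC)
cv2.imwrite('pics/c1.png',np.hstack([a,b]))
hsv=cv2.cvtColor(im,cv2.COLOR_BGR2HSV)
sub=np.zeros(im.shape[:2],np.uint8); sub[175:210,282:350]=1
m=((hsv[...,2]>175)&(hsv[...,1]<60)&(sub>0)).astype(np.uint8)
n,l,st,c=cv2.connectedComponentsWithStats(m); k=1+st[1:,4].argmax()
r=cv2.minAreaRect(np.argwhere(l==k)[:,::-1].astype(np.float32)); print('bar',r,st[k])
q=cv2.boxPoints(r); print(np.array([onz(t,x,162) for x in q]).round(1)); print('barC',onz(t,r[0],162))
# rest plate dark
sub[:]=0; sub[165:215,130:190]=1
m=((hsv[...,2]<85)&(hsv[...,1]<90)&(sub>0)).astype(np.uint8)
n,l,st,c=cv2.connectedComponentsWithStats(m); k=1+st[1:,4].argmax()
r=cv2.minAreaRect(np.argwhere(l==k)[:,::-1].astype(np.float32)); print('rest',r,st[k])
q=cv2.boxPoints(r); print(np.array([onz(t,x,8) for x in q]).round(1),onz(t,r[0],8))
```

```text
[[458.12022875   0.         252.31913288]
 [  0.         458.12022875 195.39531349]
 [  0.           0.           1.        ]]
bar ((316.0160217285156, 192.5880126953125), (5.098235130310059, 51.16123580932617), 79.69515228271484) [291 186  51  13 218]
[[ 481.8  -92.4  162. ]
 [ 514.2 -255.1  162. ]
 [ 498.  -258.2  162. ]
 [ 465.6  -95.6  162. ]]
barC [ 489.88549427 -175.22580304  162.        ]
rest ((142.84117126464844, 183.96470642089844), (7.7010321617126465, 14.9682035446167), 12.528807640075684) [138 177  10  15  98]
[[497.  438.4   8. ]
 [549.4 428.4   8. ]
 [543.9 401.5   8. ]
 [491.5 411.5   8. ]] [520.41040553 419.95481618   8.        ]
```

View pics/c1.png

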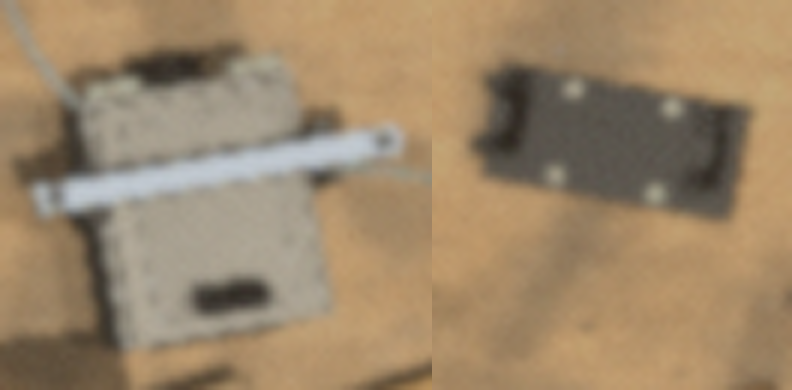

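Run:
```python
from h import *
from scipy.spatial.transform import Rotation as R
t=load('top0'); s=load('scene0')
def tc(u,v,x0,y0): return (x0+(u+.5)/6-.5,y0+(v+.5)/6-.5)
B=[onz(t,tc(u,v,280,165),162) for u,v in((36,197),(402,137))]; print('bar ends',B,np.linalg.norm(B[0]-B[1]),(B[0]+B[1])/2)
H=onz(t,tc(232,296,280,165),157);print('handle',H)
Q=[onz(t,tc(u-432,v,130,165),9) for u,v in((572,89),(672,107),(655,193),(556,175))]
print('rest',np.mean(Q,0)); print(np.array(Q).round(1))
for d in (Q[0]-Q[1],Q[3]-Q[2],B[0]-B[1]): print(np.degrees(np.arctan2(-d[0],d[1])))
F=[onz(t,(u/1.5625,v/1.5625),175) for u,v in((313,204),(401,252))]; print('fan',F,np.linalg.norm(F[0]-F[1]),(F[0]+F[1])/2)
d=F[0]-F[1]; print(np.degrees(np.arctan2(-d[0],d[1])))
c=(F[0]+F[1])/2; print('fan centre in scene',proj(s,c)*1.5625)
print('jar',onz(t,(396/1.5625,293/1.5625),88))
print('tool',R.from_rotvec(sensors.get_state()['orientation']).as_matrix().round(3))
# vice height: jaw in both
print('vice',onz(t,(357/1.5625,340/1.5625),100))
im=cv2.imread('pics/scene0.png'); cv2.imwrite('pics/c2.png',cv2.resize(im[140:270,150:325],(800,594),interpolation=cv2.INTER_CUBIC))
```

```text
bar ends [array([472.58123611, -76.98239177, 162.        ]), array([ 508.35088052, -274.13542297,  162.        ])] 200.3716176784434 [ 490.46605832 -175.55890737  162.        ]
handle [ 421.20049248 -183.78008426  157.        ]
rest [506.69845537 358.77643743   9.        ]
[[537.2 384.4   9. ]
 [527.5 324.8   9. ]
 [476.2 333.5   9. ]
 [485.9 392.4   9. ]]
-9.245297665300775
-9.342930197406988
10.283363355892877
fan [array([682.94656009, 201.64166195, 175.        ]), array([586.56862985,  18.55492352, 175.        ])] 206.90446884777327 [634.75759497 110.09829274 175.        ]
-27.76258123091108
fan centre in scene [312.9950809  274.82820713]
jar [508.43193124  26.59107523  88.        ]
tool [[ 0.933  0.359 -0.   ]
 [ 0.359 -0.933  0.001]
 [ 0.    -0.001 -1.   ]]
vice [404.98970277 108.72140849 100.        ]
```

View pics/c2.png

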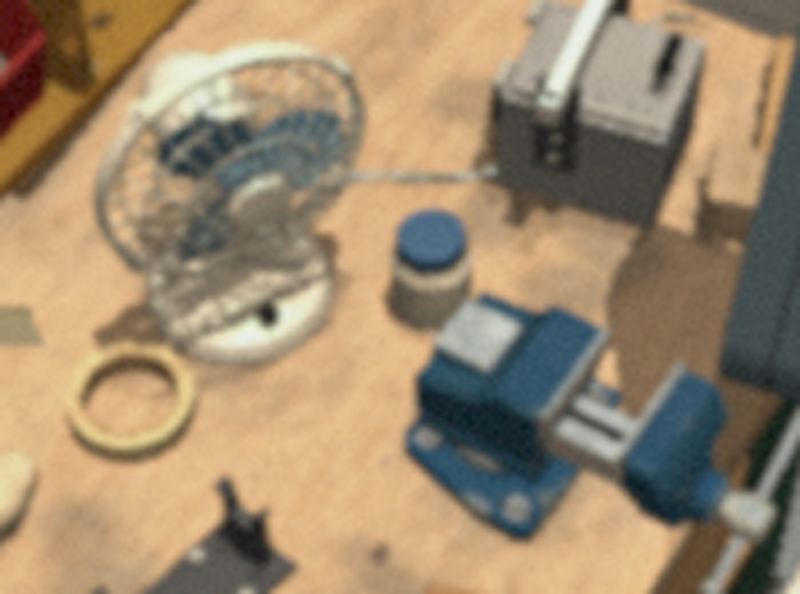

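The scene crop shows the guard ring centred near (232,170), which matches the top view's fan centre when projected. The jar cap is at (432,240), and the vice sits below the presenting spot. Now I'll move over the bar.

Emit:
{"method": "step_arm", "body": {
  "rows": [
    {"slide": [0,0,4],"twist": 0.12},
    {"slide": [2,2,8],"twist": 0.24},
    {"slide": [29.3,33.8,8.1],"twist": 1.384},
    {"slide": [29.3,33.8,8.1],"twist": 1.384},
    {"slide": [29.3,33.8,8.1],"twist": 1.384},
    {"slide": [29.3,33.8,8.1],"twist": 1.384},
    {"slide": [29.3,33.8,8.1],"twist": 1.384},
    {"slide": [29.3,33.8,8.1],"twist": 1.384},
    {"slide": [29.3,33.8,8.1],"twist": 1.384},
    {"slide": [29.3,33.8,8.1],"twist": 1.384},
    {"slide": [29.3,33.8,8.1],"twist": 1.384},
    {"slide": [29.3,33.8,8.1],"twist": 1.384}
  ],
  "hand": 0.1
}}

```text
clock: 1.15
tcp_pos: [486.7, -178.5, 299.5]
orientation: [-2.005, -2.419, 0.0]
force: [0.8, -1.1, 0.1]
grip_width: 51.0
finger_force: 0.0
```

Emit:
{"method": "step_arm", "body": {
  "rows": [
    {"slide": [0,0,0],"twist": 0},
    {"slide": [0,0,0],"twist": 0},
    {"slide": [0,0,0],"twist": 0}
  ]
}}

```text
clock: 1.4
tcp_pos: [485.6, -180.5, 299.2]
orientation: [-2.011, -2.412, 0.001]
force: [0.3, 0.1, -0.5]
grip_width: 51.2
finger_force: 0.0
```

Run:
```python
from h import *
from scipy.spatial.transform import Rotation as R
d=grab('wrist','w1'); s=sensors.get_state(); M=R.from_rotvec(s['orientation']).as_matrix()
print(s['clock'],s['tcp_pos'],np.degrees(np.arctan2(M[1,1],M[0,1])),s['q'],s['grip_width'])
im=cv2.imread('pics/w1.png'); cv2.imwrite('pics/w1b.png',cv2.resize(im,(800,600),interpolation=cv2.INTER_CUBIC))
```

```text
1.45 [ 485.25063455 -181.18989924  299.25512725] 10.2599639165395 [-5.72455184e-01  1.58404391e-01  1.46686065e+00 -6.67186410e-04
  1.51700844e+00 -7.51489250e-01] 51.29320714157596
```

View pics/w1b.png

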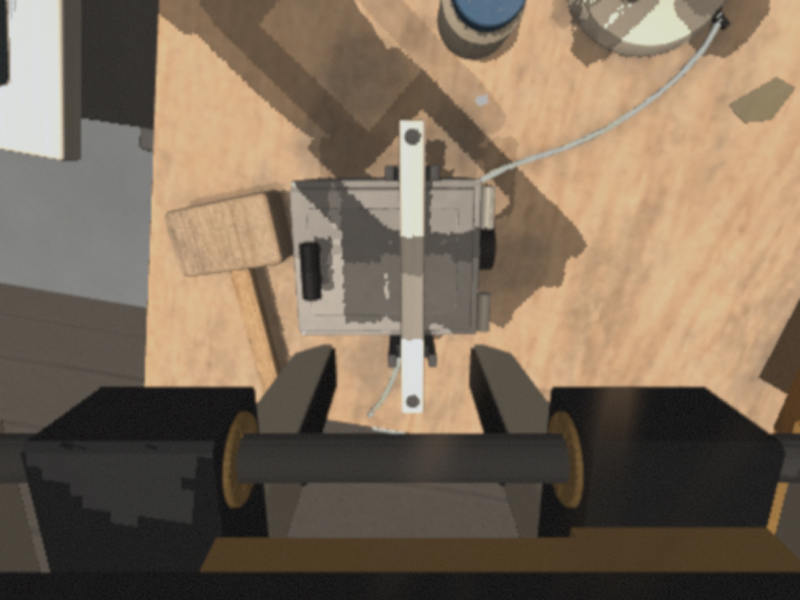

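The wrist view shows the bar from (412,122) to (412,410), parallel to the finger plane. The handle is at (311,271) and the housing corners at (292,181), (480,180), (480,332) and (302,332).

Run:
```python
from h import *
w=load('w1'); t=load('top0')
def p(u,v): return ((u+.5)/1.5625-.5,(v+.5)/1.5625-.5)
im=w['color']; hsv=cv2.cvtColor(im,cv2.COLOR_RGB2HSV)
A=onz(w,p(412,121),162);B=onz(w,p(412,412),162)
print('bar',A,B,np.linalg.norm(A-B),(A+B)/2,np.degrees(np.arctan2(-(A-B)[0],(A-B)[1])))
a=onz(w,p(412,136),162);b=onz(w,p(412,401),162);print('holes',(a+b)/2,np.linalg.norm(a-b))
H1=onz(w,p(311,242),150);H2=onz(w,p(311,299),150);print('handle',(H1+H2)/2,np.linalg.norm(H1-H2))
for q in((292,181),(480,180),(480,332),(302,332)): print(onz(w,p(*q),119))
s=sensors.get_state();print(s['tcp_pos'],s['qvel'])
print('tcp proj',proj(w,s['tcp_pos'])*1.5625)
```

```text
bar [471.90137216 -78.50228157 162.        ] [ 508.280818   -271.85122849  162.        ] 196.7416563830168 [ 490.09109508 -175.17675503  162.        ] 10.655869293746164
holes [ 490.08133972 -175.12490741  162.        ] 179.3626589391148
handle [ 421.58734523 -184.97737883  150.        ] 40.03658047219291
[ 394.79566584 -129.67547663  119.        ]
[ 527.28269139 -104.77386046  119.        ]
[ 552.99749663 -217.37043484  119.        ]
[ 416.01915421 -242.39634343  119.        ]
[ 485.25063455 -181.18989924  299.25512725] [-0.0238831  -0.00330123  0.00076253  0.00317235  0.0007848   0.00326076]
tcp proj [403.29877533 372.97929513]
```

Emit:
{"method": "step_arm", "body": {
  "rows": [
    {"slide": [0,0,0],"twist": 0},
    {"slide": [0,0,0],"twist": 0}
  ]
}}

```text
clock: 1.62
tcp_pos: [485.1, -181.9, 299.5]
orientation: [-2.016, -2.409, 0.0]
force: [0.2, -0.1, -0.3]
grip_width: 51.0
finger_force: 0.0
```

Emit:
{"method": "step_arm", "body": {
  "rows": [
    {"slide": [0.5,0.7,-4],"twist": 0.005},
    {"slide": [0.5,0.7,-8],"twist": 0.005},
    {"slide": [0.5,0.7,-12],"twist": 0.005},
    {"slide": [0.5,0.7,-12],"twist": 0.005},
    {"slide": [0.5,0.7,-12],"twist": 0.005},
    {"slide": [0.5,0.7,-12],"twist": 0.005},
    {"slide": [0.5,0.7,-12],"twist": 0.005}
  ]
}}

```text
clock: 2.2
tcp_pos: [492.5, -175.0, 182.6]
orientation: [2.004, 2.412, 0.001]
force: [0.6, -1.2, -0.4]
grip_width: 50.9
finger_force: 0.0
```

Emit:
{"method": "step_arm", "body": {
  "rows": [
    {"slide": [-0.2,0,-2],"twist": 0},
    {"slide": [-0.2,0,-4],"twist": 0},
    {"slide": [-0.2,0,-4.7],"twist": 0},
    {"slide": [-0.2,0,-4.7],"twist": 0},
    {"slide": [-0.2,0,-4.7],"twist": 0},
    {"slide": [-0.2,0,-4.7],"twist": 0}
  ]
}}

```text
clock: 2.7
tcp_pos: [490.0, -174.2, 134.3]
orientation: [2.005, 2.415, 0.001]
force: [-1.1, -0.1, -0.2]
grip_width: 51.4
finger_force: 0.0
```

Emit:
{"method": "step_arm", "body": {
  "rows": [
    {"slide": [0,0,0]},
    {"slide": [0,0,0]},
    {"slide": [0,0,0]},
    {"slide": [0,0,0]},
    {"slide": [0,0,0]},
    {"slide": [0,0,0]}
  ],
  "hand": -1,
  "squeeze": 25
}}

```text
$.rows[0]: bad value
```

Emit:
{"method": "step_arm", "body": {
  "rows": [
    {"slide": [0,0,0],"twist": 0},
    {"slide": [0,0,0],"twist": 0},
    {"slide": [0,0,0],"twist": 0},
    {"slide": [0,0,0],"twist": 0},
    {"slide": [0,0,0],"twist": 0},
    {"slide": [0,0,0],"twist": 0}
  ],
  "hand": -1,
  "squeeze": 25
}}

```text
clock: 3.2
tcp_pos: [489.1, -173.5, 132.6]
orientation: [2.007, 2.417, 0.0]
force: [0.6, -0.6, -0.6]
grip_width: 15.9
finger_force: 15.1
```

Emit:
{"method": "step_arm", "body": {
  "rows": [
    {"slide": [0,0,1],"twist": 0},
    {"slide": [0,0,3],"twist": 0},
    {"slide": [0,0,6],"twist": 0},
    {"slide": [0,0,9],"twist": 0},
    {"slide": [0,0,12],"twist": 0},
    {"slide": [0,0,13],"twist": 0},
    {"slide": [0,0,13],"twist": 0}
  ]
}}

```text
clock: 3.78
tcp_pos: [490.1, -174.2, 265.5]
orientation: [2.003, 2.413, 0.001]
force: [1.9, 0.6, -2.2]
grip_width: 15.8
finger_force: 25.0
```

Emit:
{"method": "step_arm", "body": {
  "rows": [
    {"slide": [0,1,0],"twist": 0},
    {"slide": [0,3,0],"twist": 0},
    {"slide": [0,6,0],"twist": -0.03},
    {"slide": [0,9,0],"twist": -0.06},
    {"slide": [0,12,0],"twist": -0.09},
    {"slide": [0,15,0],"twist": -0.12},
    {"slide": [0,18,0],"twist": -0.15},
    {"slide": [0,21,0],"twist": -0.18},
    {"slide": [0,24,0],"twist": -0.2},
    {"slide": [0,27,0],"twist": -0.22},
    {"slide": [0,30,0],"twist": -0.24},
    {"slide": [0,32,0],"twist": -0.26}
  ]
}}

```text
clock: 4.78
tcp_pos: [486.5, 149.6, 259.6]
orientation: [-2.3, -2.134, 0.005]
force: [-0.1, -0.6, -2.9]
grip_width: 15.8
finger_force: 25.0
```

Emit:
{"method": "step_arm", "body": {
  "rows": [
    {"slide": [0,3,0],"twist": -0.02},
    {"slide": [0,6,0],"twist": -0.04},
    {"slide": [0,9,0],"twist": -0.06},
    {"slide": [0,12,0],"twist": -0.084},
    {"slide": [0,14,0],"twist": -0.084},
    {"slide": [0,16,0],"twist": -0.084},
    {"slide": [0,16,0],"twist": -0.084},
    {"slide": [0,16,0],"twist": -0.084},
    {"slide": [0,16,0],"twist": -0.084},
    {"slide": [0,16,0],"twist": -0.084}
  ]
}}

```text
clock: 5.62
tcp_pos: [488.3, 305.6, 261.4]
orientation: [-2.391, -2.037, 0.004]
force: [0.6, 0.4, -2.3]
grip_width: 15.5
finger_force: 25.0
```

Run:
```python
from h import *
from scipy.spatial.transform import Rotation as R
d=grab('wrist','w2'); s=sensors.get_state(); M=R.from_rotvec(s['orientation']).as_matrix()
print(s['clock'],s['tcp_pos'],np.degrees(np.arctan2(M[1,1],M[0,1])),s['q'],s['grip_width'])
im=cv2.imread('pics/w2.png'); cv2.imwrite('pics/w2b.png',cv2.resize(im,(800,600),interpolation=cv2.INTER_CUBIC))
```

```text
5.6667 [488.61244364 305.49369724 261.82514925] -9.176195697172913 [ 3.65465303e-01  2.83012048e-01  1.39674867e+00 -2.85334838e-04
  1.46329389e+00  5.25650404e-01] 16.233082673936238
```

View pics/w2b.png

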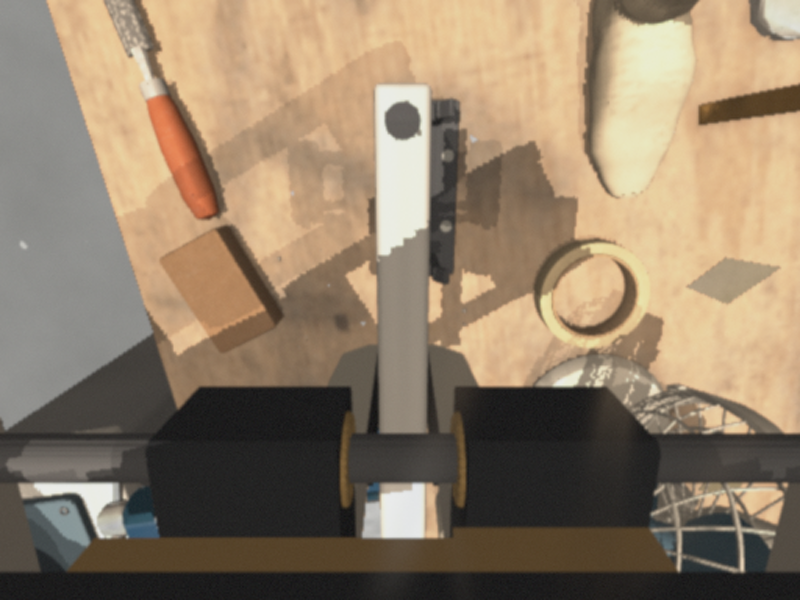

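The wrist view shows the held bar covering half of the rest. Two rest bolts are visible at (447,156) and (446,227), with a bar hole at (403,120).

Run:
```python
from h import *
w=load('w2')
def p(u,v): return ((u+.5)/1.5625-.5,(v+.5)/1.5625-.5)
a=onz(w,p(447,156),9);b=onz(w,p(446,227),9);d=a-b
print(a,b,np.linalg.norm(d),np.degrees(np.arctan2(-d[0],d[1])))
tip=onz(w,p(403,85),291); e=onz(w,p(403,390),291); d=tip-e
print('bar',tip,e,np.degrees(np.arctan2(-d[0],d[1])))
T=np.array([488.6,305.5]); y=np.radians(-9.2); ax=np.array([np.cos(y),np.sin(y)]);ay=np.array([-ax[1],ax[0]])
print('tip in tool frame',ax@(tip[:2]-T),ay@(tip[:2]-T))
for u,v in((435,99),(460,99),(433,282),(450,282)): print(onz(w,p(u,v),8), onz(w,p(u,v),83))
```

```text
[537.72388008 383.25448937   9.        ] [528.73214105 323.41789293   9.        ] 60.50842622900005 -8.545982180198482
bar [502.4679654  400.65382414 291.        ] [488.28560083 312.50609843 291.        ] -9.1401659030714
tip in tool frame -1.523734845127024 96.14701735339493
[534.05358237 429.84846832   8.        ] [527.78532366 420.84157127  83.        ]
[554.57309426 426.53844111   8.        ] [544.62316382 418.12543896  83.        ]
[510.19362045 275.17555189   8.        ] [508.20638693 293.92052862  83.        ]
[525.64488187 272.68988445   8.        ] [520.88533716 291.880847    83.        ]
```

Emit:
{"method": "step_arm", "body": {
  "rows": [
    {"slide": [0.6,1.8,0],"twist": 0},
    {"slide": [1.3,3.6,-1],"twist": 0},
    {"slide": [1.9,5.4,-3],"twist": 0},
    {"slide": [1.9,5.4,-6],"twist": 0},
    {"slide": [1.9,5.4,-9],"twist": 0},
    {"slide": [1.9,5.4,-12],"twist": 0},
    {"slide": [1.9,5.4,-15],"twist": 0},
    {"slide": [1.9,5.4,-16.5],"twist": 0},
    {"slide": [1.9,5.4,-16.5],"twist": 0},
    {"slide": [1.9,5.4,-16.5],"twist": 0},
    {"slide": [1.9,5.4,-16.5],"twist": 0},
    {"slide": [1.9,5.4,-16.5],"twist": 0}
  ]
}}

```text
clock: 6.67
tcp_pos: [509.4, 360.8, 99.7]
orientation: [2.391, 2.037, 0.006]
force: [-0.6, -0.0, -3.1]
grip_width: 15.9
finger_force: 25.0
```

Run:
```python
from h import *
from scipy.spatial.transform import Rotation as R
d=grab('wrist','w3'); s=sensors.get_state(); M=R.from_rotvec(s['orientation']).as_matrix()
print(s['clock'],s['tcp_pos'],np.degrees(np.arctan2(M[1,1],M[0,1])),s['grip_width'])
im=cv2.imread('pics/w3.png'); cv2.imwrite('pics/w3b.png',cv2.resize(im,(800,600),interpolation=cv2.INTER_CUBIC))
```

```text
6.7167 [509.21532357 360.89554272  99.6678028 ] -9.130999982026644 15.583510408702269
```

View pics/w3b.png

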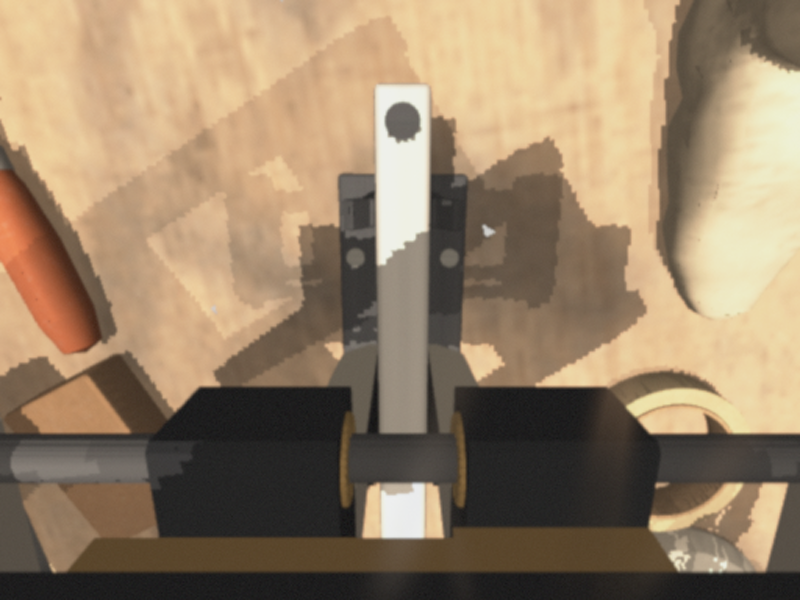

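The wrist view shows the bar's centreline at column 403. The rest's bolts are at (355.5,257.5) and (450,257.5) and its plate edges at 339 and 468, so bar and rest look centred.

Run:
```python
from h import *
w=load('w3')
def p(u,v): return ((u+.5)/1.5625-.5,(v+.5)/1.5625-.5)
y=np.radians(-9.2); ax=np.array([np.cos(y),np.sin(y)]);ay=np.array([-ax[1],ax[0]])
T=np.array([509.2,360.9])
f=lambda u,v,z:(np.array([ax,ay])@(onz(w,p(u,v),z)[:2]-T)).round(1)
print('bolts',f(355.5,257.5,9),f(450,257.5,9))
print('plate edge',f(339,180,8),f(468,180,8),f(344,340,8),f(464,340,8))
print('bar',f(375.5,95,129),f(430,95,129),f(378,380,129),f(428.5,380,129),'tip',f(403,85,129))
print('prongs',f(350,200,83),f(455,200,83))
hsv=cv2.cvtColor(w['color'],cv2.COLOR_RGB2HSV); print(w['camera_matrix'][0])
```

```text
bolts [-26.9  27.1] [25.6 27.2]
plate edge [-34.7  68.8] [34.1 68.9] [-34.9 -21.9] [ 35.2 -21.9]
bar [-8.6 93.6] [ 6.1 93.6] [-9. 10.] [ 7. 10.] tip [-1.2 96.1]
prongs [-21.1  63. ] [18.9 63. ]
[298.82332514   0.         257.45193032]
```

Emit:
{"method": "step_arm", "body": {
  "rows": [
    {"slide": [0.05,0,-1],"twist": 0},
    {"slide": [0.05,0,-2],"twist": 0},
    {"slide": [0.05,0,-3],"twist": 0},
    {"slide": [0.05,0,-3.6],"twist": 0},
    {"slide": [0.05,0,-4.2],"twist": 0},
    {"slide": [0.05,0,-4.8],"twist": 0},
    {"slide": [0.05,0,-4.8],"twist": 0},
    {"slide": [0.05,0,-4.8],"twist": 0}
  ]
}}

```text
clock: 7.38
tcp_pos: [508.4, 360.5, 49.2]
orientation: [-2.391, -2.038, 0.0]
force: [0.5, -0.6, -2.6]
grip_width: 15.6
finger_force: 25.0
```

Emit:
{"method": "step_arm", "body": {
  "rows": [
    {"slide": [0,0,-0.15],"twist": 0},
    {"slide": [0,0,-0.3],"twist": 0},
    {"slide": [0,0,-0.3],"twist": 0},
    {"slide": [0,0,-0.3],"twist": 0},
    {"slide": [0,0,-0.3],"twist": 0}
  ]
}}

```text
clock: 7.8
tcp_pos: [508.6, 360.6, 48.9]
orientation: [2.39, 2.038, 0.002]
force: [-4.7, -2.4, 12.3]
grip_width: 15.9
finger_force: 25.0
```

Emit:
{"method": "step_arm", "body": {
  "rows": [
    {"slide": [0,0,0.2],"twist": 0},
    {"slide": [0,0,0.2],"twist": 0},
    {"slide": [0,0,0.2],"twist": 0},
    {"slide": [0,0,0.2],"twist": 0},
    {"slide": [0,0,0.2],"twist": 0}
  ],
  "hand": 0.1
}}

```text
clock: 8.22
tcp_pos: [508.4, 360.4, 48.2]
orientation: [-2.391, -2.038, 0.0]
force: [-1.2, -0.3, 0.3]
grip_width: 45.1
finger_force: 0.0
```

Emit:
{"method": "step_arm", "body": {
  "rows": [
    {"slide": [0,0,2],"twist": 0},
    {"slide": [0,0,5],"twist": 0},
    {"slide": [0,0,9],"twist": 0},
    {"slide": [0,0,13],"twist": 0},
    {"slide": [0,0,17],"twist": 0},
    {"slide": [0,0,21],"twist": 0},
    {"slide": [0,0,23],"twist": 0},
    {"slide": [0,0,23],"twist": 0},
    {"slide": [0,0,23],"twist": 0}
  ]
}}

```text
clock: 8.97
tcp_pos: [508.9, 360.8, 279.6]
orientation: [2.39, 2.038, 0.004]
force: [0.2, -0.7, -0.2]
grip_width: 51.1
finger_force: 0.0
```

Run:
```python
from h import *
from scipy.spatial.transform import Rotation as R
d=grab('wrist','w4'); t=grab('top','t4'); s=sensors.get_state(); M=R.from_rotvec(s['orientation']).as_matrix()
print(s['clock'],s['tcp_pos'],np.degrees(np.arctan2(M[1,1],M[0,1])),s['q'],s['grip_width'])
im=cv2.imread('pics/w4.png'); cv2.imwrite('pics/w4b.png',cv2.resize(im,(800,600),interpolation=cv2.INTER_CUBIC))
```

```text
9.0667 [507.66401705 360.10024328 276.54870298] -9.115223951840226 [ 4.38000770e-01  3.64610162e-01  1.24709117e+00 -2.22473032e-05
  1.53308203e+00  5.97089935e-01] 51.13943772534547
```

View pics/w4b.png

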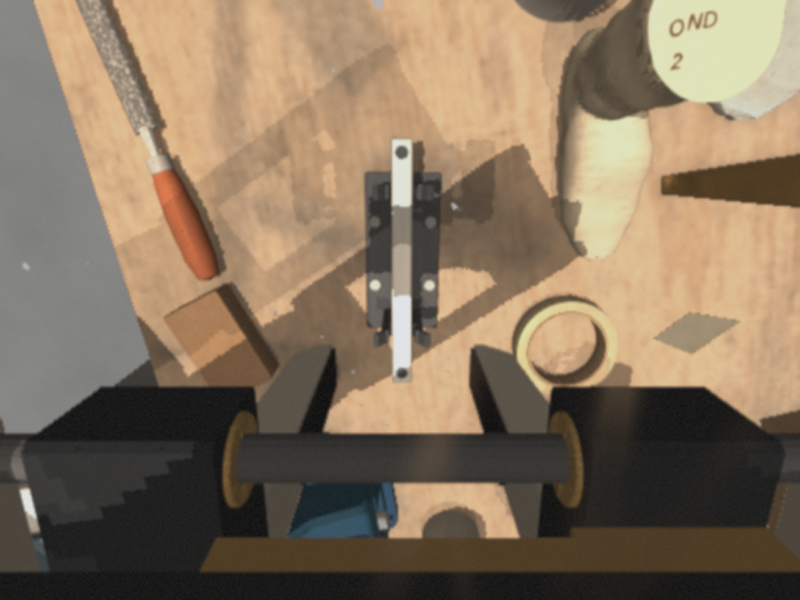

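The bar lies straight in both forks, from (402,139) to (402,381). Next is the flap handle.

Emit:
{"method": "step_arm", "body": {
  "rows": [
    {"slide": [0,-1,0],"twist": -0.05},
    {"slide": [-1,-4,0],"twist": -0.12},
    {"slide": [-2,-8,0],"twist": -0.2},
    {"slide": [-2,-12,0],"twist": -0.3},
    {"slide": [-3,-16,0],"twist": -0.4},
    {"slide": [-3,-20,0],"twist": -0.5},
    {"slide": [-4,-24,0],"twist": -0.6},
    {"slide": [-4,-28,0],"twist": -0.7},
    {"slide": [-5,-32,0],"twist": -0.8},
    {"slide": [-5,-34,0],"twist": -0.85},
    {"slide": [-6,-36,0],"twist": -0.9},
    {"slide": [-6,-36,0],"twist": -0.9}
  ],
  "hand": 0.5
}}

```text
clock: 10.07
tcp_pos: [446.3, -2.3, 276.3]
orientation: [-3.041, -0.786, 0.008]
force: [0.2, 0.7, 0.3]
grip_width: 69.7
finger_force: 0.0
```

Emit:
{"method": "step_arm", "body": {
  "rows": [
    {"slide": [0,-3,0],"twist": -0.06},
    {"slide": [-1,-6,0],"twist": -0.12},
    {"slide": [-2,-9,0],"twist": -0.18},
    {"slide": [-2.6,-12,0],"twist": -0.24},
    {"slide": [-2.6,-15,0],"twist": -0.3},
    {"slide": [-2.6,-17,0],"twist": -0.33},
    {"slide": [-2.6,-18.5,0],"twist": -0.33},
    {"slide": [-2.6,-18.5,0],"twist": -0.33},
    {"slide": [-2.6,-18.5,0],"twist": -0.33},
    {"slide": [-2.6,-18.5,0],"twist": -0.33},
    {"slide": [-2.6,-18.5,0],"twist": -0.33}
  ]
}}

```text
clock: 10.98
tcp_pos: [422.4, -183.1, 278.0]
orientation: [-3.127, -0.288, 0.001]
force: [-0.1, 0.0, 0.0]
grip_width: 69.9
finger_force: 0.0
```

Run:
```python
from h import *
from scipy.spatial.transform import Rotation as R
d=grab('wrist','w5'); s=sensors.get_state(); M=R.from_rotvec(s['orientation']).as_matrix()
print(s['clock'],s['tcp_pos'],np.degrees(np.arctan2(M[1,1],M[0,1])),s['q'],s['grip_width'])
im=cv2.imread('pics/w5.png'); cv2.imwrite('pics/w5b.png',cv2.resize(im,(800,600),interpolation=cv2.INTER_CUBIC))
```

```text
11.0333 [ 422.45932659 -183.22901275  278.25046706] -79.4803594954504 [-6.52491965e-01  5.87802282e-02  1.63037367e+00  3.15816374e-04
  1.45320257e+00  7.34664718e-01] 69.51307500643765
```

View pics/w5b.png

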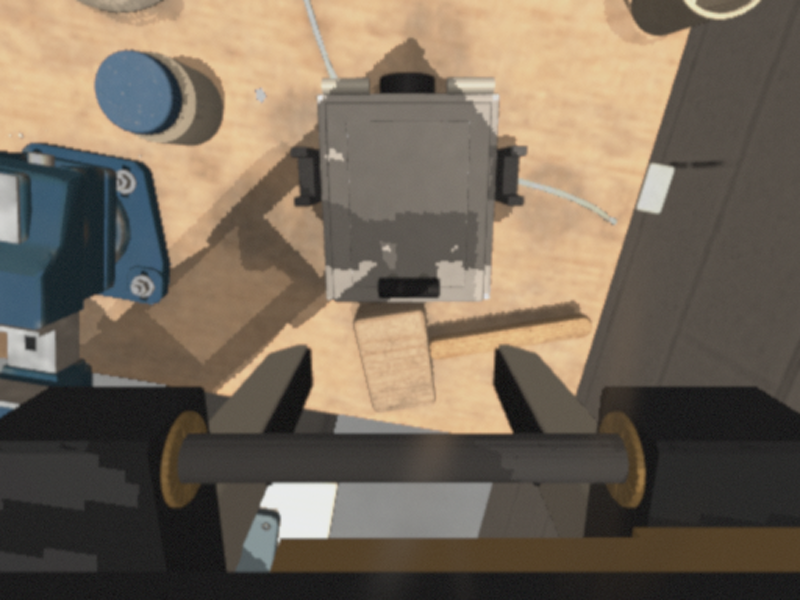

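The view shows the handle spanning (379-440, 287), the flap between columns 320 and 498, and the saddles at (308,176) and (511,176).

Run:
```python
from h import *
w=load('w5')
def p(u,v): return ((u+.5)/1.5625-.5,(v+.5)/1.5625-.5)
for a,b,z in(((379,287),(440,287),152),((304,176),(515,176),150),((318,95),(498,95),119)):
    A=onz(w,p(*a),z);B=onz(w,p(*b),z);d=A-B; print((A+B)/2,np.linalg.norm(d),np.degrees(np.arctan2(-d[0],d[1])))
```

```text
[ 422.08896428 -185.92679343  152.        ] 39.15859652758661 10.533074513417462
[ 489.85149159 -173.08446267  150.        ] 128.05995398133385 10.509739448879591
[ 538.79915908 -163.2294225   119.        ] 115.66763373008496 10.494431969869087
```

Emit:
{"method": "step_arm", "body": {
  "rows": [
    {"slide": [0,-0.2,-3],"twist": -0.002},
    {"slide": [-0.1,-0.2,-6],"twist": -0.002},
    {"slide": [-0.1,-0.2,-9],"twist": -0.002},
    {"slide": [-0.1,-0.2,-12],"twist": -0.002},
    {"slide": [-0.1,-0.2,-13.5],"twist": -0.002},
    {"slide": [-0.1,-0.2,-14.5],"twist": -0.002},
    {"slide": [-0.1,-0.2,-14.5],"twist": -0.002},
    {"slide": [-0.1,-0.2,-14.5],"twist": -0.002},
    {"slide": [-0.1,-0.2,-14.5],"twist": -0.002}
  ]
}}

```text
clock: 11.78
tcp_pos: [422.1, -186.4, 134.5]
orientation: [3.128, 0.283, 0.002]
force: [-0.0, -0.7, 0.7]
grip_width: 69.9
finger_force: 0.0
```

Emit:
{"method": "step_arm", "body": {
  "rows": [
    {"slide": [0,0,0],"twist": 0},
    {"slide": [0,0,0],"twist": 0},
    {"slide": [0,0,0],"twist": 0},
    {"slide": [0,0,0],"twist": 0},
    {"slide": [0,0,0],"twist": 0},
    {"slide": [0,0,0],"twist": 0}
  ],
  "hand": -1,
  "squeeze": 12
}}

```text
clock: 12.28
tcp_pos: [421.5, -187.0, 133.8]
orientation: [3.128, 0.282, 0.001]
force: [-0.1, -0.8, 1.4]
grip_width: 40.0
finger_force: 12.0
```

Emit:
{"method": "step_arm", "body": {
  "rows": [
    {"slide": [0.25,0.05,0.9],"twist": 0},
    {"slide": [0.58,0.11,1.76],"twist": 0},
    {"slide": [1.0,0.18,2.6],"twist": 0},
    {"slide": [1.43,0.26,3.41],"twist": 0},
    {"slide": [1.95,0.36,4.2],"twist": 0},
    {"slide": [2.5,0.46,4.92],"twist": 0},
    {"slide": [3.77,0.7,6.24],"twist": 0},
    {"slide": [5.24,0.97,7.35],"twist": 0},
    {"slide": [6.05,1.12,7.8],"twist": 0},
    {"slide": [6.85,1.27,8.23],"twist": 0},
    {"slide": [6.85,1.27,8.23],"twist": 0},
    {"slide": [6.85,1.27,8.23],"twist": 0}
  ]
}}

```text
clock: 13.28
tcp_pos: [490.1, -173.9, 216.4]
orientation: [3.128, 0.283, 0.0]
force: [-2.1, -2.9, 5.4]
grip_width: 39.9
finger_force: 12.0
```

Emit:
{"method": "step_arm", "body": {
  "rows": [
    {"slide": [0.85,0.16,0.35],"twist": 0},
    {"slide": [1.72,0.32,0.63],"twist": 0},
    {"slide": [2.6,0.48,0.84],"twist": 0},
    {"slide": [3.51,0.65,0.98],"twist": 0},
    {"slide": [5.34,0.99,1.06],"twist": 0},
    {"slide": [6.25,1.15,0.99],"twist": 0},
    {"slide": [7.15,1.32,0.86],"twist": 0},
    {"slide": [8.05,1.49,0.65],"twist": 0},
    {"slide": [8.92,1.65,0.39],"twist": 0},
    {"slide": [10.05,1.86,-0.07],"twist": 0},
    {"slide": [10.05,1.86,-0.07],"twist": 0},
    {"slide": [10.05,1.86,-0.07],"twist": 0}
  ]
}}

```text
clock: 14.28
tcp_pos: [592.1, -154.6, 214.7]
orientation: [-3.128, -0.283, -0.003]
force: [2.1, -0.1, 3.9]
grip_width: 40.0
finger_force: 12.0
```

Emit:
{"method": "step_arm", "body": {
  "rows": [
    {"slide": [0,0,0],"twist": 0},
    {"slide": [0,0,0],"twist": 0},
    {"slide": [0,0,0],"twist": 0},
    {"slide": [0,0,0],"twist": 0},
    {"slide": [0,0,0],"twist": 0},
    {"slide": [0,0,2],"twist": 0},
    {"slide": [0,0,5],"twist": 0},
    {"slide": [0,0,8],"twist": 0},
    {"slide": [0,0,11],"twist": 0},
    {"slide": [0,0,11],"twist": 0}
  ],
  "hand": 0.5
}}

```text
clock: 15.12
tcp_pos: [592.3, -156.2, 332.2]
orientation: [3.123, 0.281, 0.015]
force: [-0.6, -0.2, 0.9]
grip_width: 69.6
finger_force: 0.0
```

Emit:
{"method": "step_arm", "body": {
  "rows": [
    {"slide": [-2,-0.4,0],"twist": 0},
    {"slide": [-5,-1,0],"twist": 0},
    {"slide": [-8,-1.5,0],"twist": 0},
    {"slide": [-11,-2,0],"twist": 0},
    {"slide": [-14,-2.5,0],"twist": 0},
    {"slide": [-15,-2.8,0],"twist": 0},
    {"slide": [-15,-2.8,0],"twist": 0},
    {"slide": [-15,-2.8,0],"twist": 0},
    {"slide": [-15,-2.8,0],"twist": 0}
  ]
}}

```text
clock: 15.87
tcp_pos: [441.4, -183.3, 325.1]
orientation: [-3.129, -0.282, -0.001]
force: [-0.1, 0.0, 0.5]
grip_width: 69.9
finger_force: 0.0
```

Run:
```python
from h import *
from scipy.spatial.transform import Rotation as R
d=grab('wrist','w6'); s=sensors.get_state(); M=R.from_rotvec(s['orientation']).as_matrix()
print(s['clock'],s['tcp_pos'],np.degrees(np.arctan2(M[1,1],M[0,1])),s['q'],s['grip_width'])
im=cv2.imread('pics/w6.png'); cv2.imwrite('pics/w6b.png',cv2.resize(im,(800,600),interpolation=cv2.INTER_CUBIC))
```

```text
15.9167 [ 441.48589909 -183.19087819  324.91524097] -79.6750222317435 [-6.27629452e-01  7.37749409e-02  1.50330306e+00  4.74375833e-04
  1.56445999e+00  7.62959080e-01] 70.0348473604715
```

View pics/w6b.png

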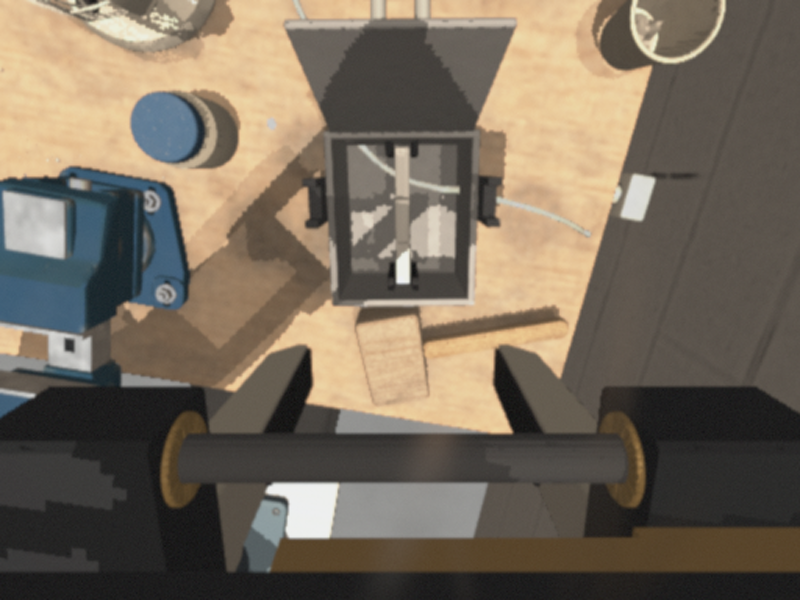

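The flap is open. The plate shows as a strip at column 403, between rows 145 and 285. The mouth's rim corners are (327,133), (478,133), (474,303) and (331,303), and the saddles are at (317,201) and (489,201).

Run:
```python
from h import *
w=load('w6')
def p(u,v): return ((u+.5)/1.5625-.5,(v+.5)/1.5625-.5)
print('rim',np.mean([onz(w,p(*q),115) for q in((327,133),(478,133),(474,303),(331,303))],0))
A=onz(w,p(311,201),150);B=onz(w,p(495,201),150);print('saddle mid -18',(A+B)/2-18*np.array([.983,.182,0]))
a=onz(w,p(403,148),80);b=onz(w,p(402.5,282),80);d=b-a;print('plate',a,b,(a+b)/2,np.linalg.norm(d),np.degrees(np.arctan2(d[1],d[0])))
print('tab mid guess rows',[proj(w,(472.2+k*.983,-176+k*.182,106))*1.5625 for k in(-18,18)])
```

```text
rim [ 472.23006478 -176.00714954  115.        ]
saddle mid -18 [ 473.04893966 -176.30188931  150.        ]
plate [ 529.13432937 -166.08604302   80.        ] [ 415.60875258 -186.27312917   80.        ] [ 472.37154097 -176.17958609   80.        ] 115.30643968148497 -169.9170726017057
tab mid guess rows [array([402.2802272 , 242.52996421]), array([402.12708825, 198.09639475])]
```

The mouth and plate agree at (472.3, -176.1). I'll turn the tool half round so the camera stays clear of the open flap.

Emit:
{"method": "step_arm", "body": {
  "rows": [
    {"slide": [0.5,0.1,0],"twist": 0.1},
    {"slide": [1,0.2,0],"twist": 0.2},
    {"slide": [2,0.4,0],"twist": 0.3},
    {"slide": [3,0.7,0],"twist": 0.4},
    {"slide": [3,0.7,0],"twist": 0.5},
    {"slide": [3,0.7,0],"twist": 0.6},
    {"slide": [3,0.7,0],"twist": 0.7},
    {"slide": [3,0.7,0],"twist": 0.8},
    {"slide": [3,0.7,0],"twist": 0.9},
    {"slide": [3,0.7,0],"twist": 1.0},
    {"slide": [3,0.7,0],"twist": 1.1},
    {"slide": [3,0.7,0],"twist": 1.2}
  ],
  "hand": 0.1
}}

```text
clock: 16.92
tcp_pos: [471.6, -175.9, 324.5]
orientation: [-2.416, -2.006, -0.0]
force: [0.5, -0.3, 0.4]
grip_width: 51.0
finger_force: 0.0
```

Emit:
{"method": "step_arm", "body": {
  "rows": [
    {"slide": [0,0,0],"twist": 0.1},
    {"slide": [0,0,0],"twist": 0.2},
    {"slide": [0,0,0],"twist": 0.3},
    {"slide": [0,0,0],"twist": 0.4},
    {"slide": [0,0,0],"twist": 0.5},
    {"slide": [0,0,0],"twist": 0.6},
    {"slide": [0,0,0],"twist": 0.7},
    {"slide": [0,0,0],"twist": 0.8},
    {"slide": [0,0,0],"twist": 0.9},
    {"slide": [0,0,0],"twist": 1.0},
    {"slide": [0,0,0],"twist": 1.1},
    {"slide": [0,0,0],"twist": 1.2}
  ]
}}

```text
clock: 17.92
tcp_pos: [471.6, -175.9, 324.5]
orientation: [-0.861, -3.02, -0.001]
force: [1.0, 0.1, -0.7]
grip_width: 51.2
finger_force: 0.0
```

Emit:
{"method": "step_arm", "body": {
  "rows": [
    {"slide": [0,0,-1],"twist": 0.1},
    {"slide": [0,0,-2],"twist": 0.2},
    {"slide": [0,0,-4],"twist": 0.3},
    {"slide": [0,0,-6],"twist": 0.4},
    {"slide": [0,0,-8],"twist": 0.5},
    {"slide": [0,0,-10],"twist": 0.6},
    {"slide": [0,0,-12],"twist": 0.7},
    {"slide": [0,0,-14],"twist": 0.742},
    {"slide": [0,0,-16],"twist": 0.742},
    {"slide": [0,0,-16],"twist": 0.742},
    {"slide": [0,0,-16],"twist": 0.742},
    {"slide": [0,0,-16],"twist": 0.742}
  ]
}}

```text
clock: 18.92
tcp_pos: [471.4, -176.3, 165.8]
orientation: [-0.283, 3.128, -0.001]
force: [0.1, 0.5, -0.4]
grip_width: 51.1
finger_force: 0.0
```

Run:
```python
from h import *
from scipy.spatial.transform import Rotation as R
s=sensors.get_state(); M=R.from_rotvec(s['orientation']).as_matrix()
print(s['clock'],s['tcp_pos'],np.degrees(np.arctan2(M[1,1],M[0,1])),M[:,2],s['q'],s['grip_width'])
```

```text
18.9167 [ 471.42812072 -176.34508188  165.80742243] 100.34995197300155 [ 6.79492958e-04 -3.45000860e-04 -9.99999710e-01] [-5.79965196e-01  2.18300028e-01  1.72413480e+00  8.99360863e-05
  1.19840038e+00 -2.33143509e+00] 51.07932635550986
```

Aligned. I'll descend to z of about 81 and grip.

Emit:
{"method": "step_arm", "body": {
  "rows": [
    {"slide": [0.1,0,-2],"twist": 0},
    {"slide": [0.1,0,-4],"twist": 0},
    {"slide": [0.1,0,-6],"twist": 0},
    {"slide": [0.1,0,-7.5],"twist": 0},
    {"slide": [0.1,0,-8.4],"twist": 0},
    {"slide": [0.1,0,-8.4],"twist": 0},
    {"slide": [0.1,0,-8.4],"twist": 0},
    {"slide": [0.1,0,-8.4],"twist": 0}
  ]
}}

```text
clock: 19.58
tcp_pos: [472.5, -176.8, 82.5]
orientation: [-0.282, 3.127, -0.002]
force: [-0.8, -0.4, 0.2]
grip_width: 51.0
finger_force: 0.0
```

Emit:
{"method": "step_arm", "body": {
  "rows": [
    {"slide": [0,0,0],"twist": 0},
    {"slide": [0,0,0],"twist": 0},
    {"slide": [0,0,0],"twist": 0},
    {"slide": [0,0,0],"twist": 0},
    {"slide": [0,0,0],"twist": 0},
    {"slide": [0,0,0],"twist": 0},
    {"slide": [0,0,0],"twist": 0}
  ],
  "hand": -1,
  "squeeze": 25
}}

```text
clock: 20.17
tcp_pos: [471.4, -176.2, 81.1]
orientation: [0.283, -3.129, -0.0]
force: [-0.8, -0.5, 1.8]
grip_width: 11.6
finger_force: 25.0
```

Emit:
{"method": "step_arm", "body": {
  "rows": [
    {"slide": [0,0,1],"twist": 0},
    {"slide": [0,0,2],"twist": 0},
    {"slide": [0,0,3.5],"twist": 0},
    {"slide": [0,0,5],"twist": 0},
    {"slide": [0,0,6.5],"twist": 0},
    {"slide": [0,0,8],"twist": 0},
    {"slide": [0,0,10],"twist": 0},
    {"slide": [0,0,12],"twist": 0},
    {"slide": [0,0,14],"twist": 0},
    {"slide": [0,0,16],"twist": 0},
    {"slide": [0,0,16],"twist": 0},
    {"slide": [0,0,16],"twist": 0}
  ]
}}

```text
clock: 21.17
tcp_pos: [471.9, -176.4, 242.7]
orientation: [-0.283, 3.126, -0.003]
force: [-0.5, -0.5, -1.6]
grip_width: 11.8
finger_force: 25.0
```

Emit:
{"method": "step_arm", "body": {
  "rows": [
    {"slide": [0,0,0],"twist": 0},
    {"slide": [0,0,0],"twist": 0},
    {"slide": [0,0,0],"twist": 0}
  ]
}}

```text
clock: 21.42
tcp_pos: [470.7, -175.8, 239.9]
orientation: [0.283, -3.127, -0.003]
force: [-0.5, -1.3, -0.4]
grip_width: 11.7
finger_force: 25.0
```

Emit:
{"method": "step_arm", "body": {
  "rows": [
    {"slide": [0,1,0],"twist": 0.03},
    {"slide": [0,3,0],"twist": 0.1},
    {"slide": [0,5,0],"twist": 0.18},
    {"slide": [0,7.5,0],"twist": 0.26},
    {"slide": [0,10,0],"twist": 0.34},
    {"slide": [0,12.5,0],"twist": 0.42},
    {"slide": [0,15,0],"twist": 0.5},
    {"slide": [0,17.5,0],"twist": 0.58},
    {"slide": [0,20,0],"twist": 0.66},
    {"slide": [0,22,0],"twist": 0.7},
    {"slide": [0,24,0],"twist": 0.74},
    {"slide": [0,25,0],"twist": 0.78}
  ]
}}

```text
clock: 22.42
tcp_pos: [470.5, 76.4, 240.7]
orientation: [1.458, -2.782, -0.002]
force: [-0.5, 0.0, -0.7]
grip_width: 11.4
finger_force: 25.0
```

Emit:
{"method": "step_arm", "body": {
  "rows": [
    {"slide": [0.5,2,0],"twist": 0.04},
    {"slide": [1,4,0],"twist": 0.08},
    {"slide": [1.5,6,0],"twist": 0.126},
    {"slide": [2,8,-0.5],"twist": 0.126},
    {"slide": [2.5,9.5,-1],"twist": 0.126},
    {"slide": [2.9,10.5,-1.7],"twist": 0.126},
    {"slide": [2.9,10.5,-2.4],"twist": 0.126},
    {"slide": [2.9,10.5,-2.4],"twist": 0.126},
    {"slide": [2.9,10.5,-2.4],"twist": 0.126},
    {"slide": [2.9,10.5,-2.4],"twist": 0.126},
    {"slide": [2.9,10.5,-2.4],"twist": 0.126},
    {"slide": [2.9,10.5,-2.4],"twist": 0.126}
  ]
}}

```text
clock: 23.42
tcp_pos: [500.6, 178.2, 217.7]
orientation: [-1.622, 2.69, -0.001]
force: [0.3, -0.2, -1.0]
grip_width: 12.1
finger_force: 25.0
```

Emit:
{"method": "step_arm", "body": {
  "rows": [
    {"slide": [0,0,0],"twist": 0},
    {"slide": [0,0,0],"twist": 0},
    {"slide": [0,0,0],"twist": 0},
    {"slide": [0,0,0],"twist": 0},
    {"slide": [0,0,0],"twist": 0},
    {"slide": [0,0,0],"twist": 0}
  ]
}}

```text
clock: 23.92
tcp_pos: [500.4, 178.8, 217.1]
orientation: [1.624, -2.689, 0.0]
force: [-0.8, 0.8, -1.7]
grip_width: 12.1
finger_force: 25.0
```

Run:
```python
from h import *
from scipy.spatial.transform import Rotation as R
d=grab('scene','s7'); s=sensors.get_state(); M=R.from_rotvec(s['orientation']).as_matrix()
print(s['clock'],s['tcp_pos'],np.degrees(np.arctan2(M[1,1],M[0,1])),M[:,2],np.abs(s['qvel']).max(),s['finger_force'],s['grip_width'],s['force'])
im=cv2.imread('pics/s7.png'); cv2.imwrite('pics/s7b.png',cv2.resize(im[100:320,130:423],(800,600),interpolation=cv2.INTER_CUBIC))
```

```text
23.9667 [500.38155921 178.83851121 217.11975239] 152.238629620715 [-2.74145683e-05  7.38396007e-06 -1.00000000e+00] 0.0012764629716713962 24.991016685962677 11.807475625934098 [-0.73568466  0.01653376 -0.42547815]
```

View pics/s7b.png

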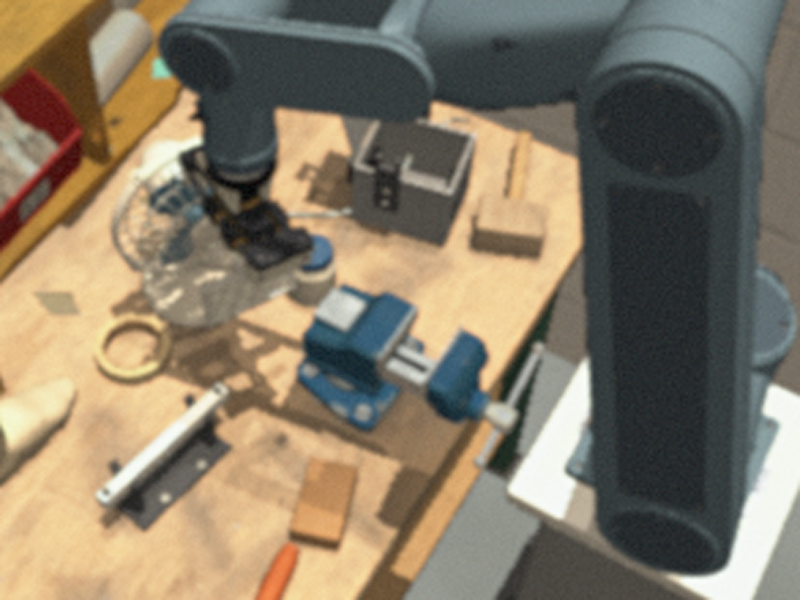

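The scene view shows the bar across both forks, (105,495) to (220,395). The flap is still up at (390,115), and the gripper with the plate is in front of the fan near (250,260). The loose things stand where they were, and the plate is at rest with 25 N on the pads.

```bash
python3 -c "
from rig import ctrl; print(ctrl.close_job())"
```

```text
the job is handed in; nothing more can be done
None
```

The job is handed in at about 24 s of the 67 s allowed, though no verdict was returned: the bar is on its rest, the flap is open, and the plate is held in the air about 15 cm in front of the fan and square to it.

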